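# Unstack the ointment jars into their holders

## Robot

A 6-joint arm with a two-finger parallel gripper is mounted at the origin on a cart in front of the work surface, level with it; the furniture and walls round the work are solid. World frame = base frame: x ahead of the robot, y to its left, z up, the work surface at z = 0. Lengths are in m, angles in rad, forces in N, time in s.
With the tool pointing down it reaches from about 0.35 to 0.85 m from the base axis. Payload 8.1 kg.
Tool frame: the origin (TCP) lies midway between the tips of the shut fingers; the grasp point (between the pads) lies 19 mm behind it; z points along the fingers, y is the direction in which the jaws open and shut (so a half turn about z gives the same grasp; the last joint's range is limited). The gripper opens to 93 mm and grips with 3 to 60 N. Pads are 15 mm wide; open, the fingers measure 128 mm over their backs; the gripper's body (75 mm by 188 mm) begins 65 mm behind the grasp point.
Start: joints at [-1.314, 0.13, 1.488, -0, 1.523, -0.085], TCP at [0.201, -0.565, 0.219] pointing down, gripper open.
Joint ranges: [-2.96, 2.96], [-0.89, 2.26], [0.02, 2.5], [-1.34, 4.48], [0, 2.73], [-2.66, 2.66]. Speed limits (rad/s): [2.39, 2.39, 2.79, 3.14, 3.14, 3.14].

## Interface

Orientations are given as a rotation vector (axis times angle).
In Python, from plant import monitor, eyes, ticket gives the robot as it stands.
- The arm moves only by the tool send_rows, never from a script. Its argument "motion" is a list of rows, each a list of 2 entries, a list of its own where there are three numbers: the shift along the tool's x, y, z in m, then the turn about the tool's z in degrees. In form: [[[dx, dy, dz], twist], ...]. A call has 1 to 12 rows; each row is the pose to reach, as a shift and turn from the pose commanded when the call began, along the tool's axes at that moment; what a row does not reach only later rows make up. A row lasts 1/8 s, in which the tool goes at most 62.5 mm and 10.7 degrees, less where a joint would pass 70% of its speed; a pose out of reach is approached as far as the arm can. A call with a gripper value outside its range is refused whole. "jaw" is the finger opening in m, from 0 to 0.093, set as the call begins (left out, the last holds). The fingers move at their own pace and stop on an object; "squeeze" is the grip in N (left out, the last holds). Time passes only in rows, so rows that repeat a pose let the fingers close. It gives the time, the measured TCP pose, the force and the opening at its end, in the units of the state.
- monitor.read_state(): the state, without advancing time (a new reading comes with each control period).
- eyes.read_camera(name): name is "scene" or "top"; returns the picture (480x640x3 uint8, red, green, blue); there is no depth.
- eyes.camera_model(name): a dict with "mtx" (3x3 intrinsics, pixels), "cam_to_world" (4x4, takes a point from camera to world coordinates). Camera axes: x right, y down, z forward; pixel columns grow to the right and rows downward; lengths in m; the calibration is good to about 2 mm. A picture is of the moment at which its call begins. camera_model takes no time and is no camera call.
- ticket.close_job(): hands the job in, once; it reports no verdict.
The state is a dict: "t": time; "q": joint angles; "dq": joint speeds; "joint_torque": joint torques, N m; "tool_pos": TCP position; "orientation": TCP orientation; "force": force on the tool from outside, world axes, zero at the start; "wrist_torque": the same for the moment, N m; "opening": finger opening in m.
Only numpy, scipy, OpenCV 4.12 (cv2) and the standard library are available. Lean on these libraries where they do the work, as an engineer would, in place of code of your own. Each camera call takes 0.05 s, during which the arm holds its last target.

## Task

Four ointment jars are piled on one another: take the pile apart and stand each jar in the round holder of its size - the largest jar in the holder with the widest recess, the next largest in the next widest, and so on down to the smallest. Each jar must end upright, let go, and flat on the floor of its recess; set the jars down rather than dropping or tipping them, and leave the calculator and the brown bottle where they are.

Things in the scene. Friction and masses are not known exactly. Their poses are not given: they have to be found in the camera images.
- jar_68_mid (a point): The largest jar: round white plastic ointment jar with screw lid, 68 mm across the lid (at most 3 mm less below it), 50 mm tall overall, the lid being the top 16 mm; stands upright, the bottom of the stack, on the worktop. The point is on its axis, half-way up (25 mm above its underside); z is up.
- jar_58_mid (a point): The second largest jar: round white plastic ointment jar with screw lid, 58 mm across the lid (at most 3 mm less below it), 40 mm tall overall, the lid being the top 13 mm; stands upright, second from below in the stack. The point is on its axis, half-way up (20 mm above its underside); z is up.
- jar_46_mid (a point): The second smallest jar: round white plastic ointment jar with screw lid, 46 mm across the lid (at most 3 mm less below it), 34 mm tall overall, the lid being the top 12 mm; stands upright, third from below in the stack. The point is on its axis, half-way up (17 mm above its underside); z is up.
- jar_34_mid (a point): The smallest jar: round white plastic ointment jar with screw lid, 34 mm across the lid (at most 3 mm less below it), 30 mm tall overall, the lid being the top 11 mm; stands upright, the top of the stack. The point is on its axis, half-way up (15 mm above its underside); z is up.
- holder_84: The holder for the largest jar: low round grey plastic holder fixed to the worktop, 8 mm high overall, 102 mm across its foot, with a round recess 84 mm wide, lined with black rubber, whose floor is 3 mm above the worktop (rim 5 mm above the floor). Origin at the centre of its underside, on the worktop.
- holder_74: The holder for the second largest jar: low round grey plastic holder fixed to the worktop, 8 mm high overall, 92 mm across its foot, with a round recess 74 mm wide, lined with black rubber, whose floor is 3 mm above the worktop (rim 5 mm above the floor). Origin at the centre of its underside, on the worktop.
- holder_62: The holder for the second smallest jar: low round grey plastic holder fixed to the worktop, 8 mm high overall, 80 mm across its foot, with a round recess 62 mm wide, lined with black rubber, whose floor is 3 mm above the worktop (rim 5 mm above the floor). Origin at the centre of its underside, on the worktop.
- holder_50: The holder for the smallest jar: low round grey plastic holder fixed to the worktop, 8 mm high overall, 68 mm across its foot, with a round recess 50 mm wide, lined with black rubber, whose floor is 3 mm above the worktop (rim 5 mm above the floor). Origin at the centre of its underside, on the worktop.
- calculator: Desk calculator, dark, 120 x 75 mm, 17 mm high, loose, to be left alone. Origin at the centre of its underside; x is its 120 mm direction.
- brown_bottle: Brown glass bottle with a dark cap, 54 mm across, 120 mm tall, loose, standing, to be left alone. Origin at the centre of its underside.
Things that resemble listed ones, but are neither listed nor needed, are in the scene too. Leave any turquoise look-alike of the holder_62 alone.

How it is judged:
At the end, for the whole second after the job is handed in: Every jar stands upright (within 0.08 rad) and at rest on the recess floor (height within 3 mm) of the holder of its own size, its axis within 10 mm of the holder's centre (horizontal distance between jar_68_mid and holder_84 below 0.01 m and height (world z) of jar_68_mid between 0.025 and 0.031 m and angle between each of jar_68_mid, jar_58_mid, jar_46_mid, jar_34_mid's own z axis and vertical below 0.08 rad and linear speed of each of jar_68, jar_58, jar_46, jar_34 below 0.02 m/s and horizontal distance between jar_58_mid and holder_74 below 0.01 m and height (world z) of jar_58_mid between 0.02 and 0.026 m and horizontal distance between jar_46_mid and holder_62 below 0.01 m and height (world z) of jar_46_mid between 0.017 and 0.023 m and horizontal distance between jar_34_mid and holder_50 below 0.01 m and height (world z) of jar_34_mid between 0.015 and 0.021 m); the robot touches nothing.
It fails at once if a jar is tipped over (angle between any of jar_68_mid, jar_58_mid, jar_46_mid, jar_34_mid's own z axis and vertical above 0.8 rad).
It fails at once if a jar is dropped (falls freely for more than about 30 mm) ((contact force between jar_68 and anything else below 0.01 N and linear speed of jar_68 above 0.8 m/s) or (contact force between jar_58 and anything else below 0.01 N and linear speed of jar_58 above 0.8 m/s) or (contact force between jar_46 and anything else below 0.01 N and linear speed of jar_46 above 0.8 m/s) or (contact force between jar_34 and anything else below 0.01 N and linear speed of jar_34 above 0.8 m/s)).
It fails at once if the calculator is pushed more than 30 mm (distance of calculator from where it was at the start of the episode above 0.03 m).
It fails at once if the brown bottle is pushed more than 30 mm (distance of brown_bottle from where it was at the start of the episode above 0.03 m).
It also fails if it takes over 109 s, if anything falls off the work surface, if the arm or the gripper's body presses on something with over 40 N, if the wrist force passes 120 N, or if a joint passes its speed limit or range.

## Working session

There is one attempt and no reset: what is moved stays moved. The work goes in short steps, Python scripts to look and compute and a tool call to move; the robot and the scene stay as the last step left them, time stands still between calls to the robot, and variables do not carry over. Pictures are saved under pics/ and viewed, and the job is handed in when it is done.

Besides the shell and the picture viewer there is one more tool, called after ">>>" by a JSON object that holds its "method" and its "body". send_rows: Moves the arm, as the interface text tells. Its arguments: {"type":"object","properties":{"motion":{"type":"array","items":{"type":"array"}},"jaw":{"type":"number"},"squeeze":{"type":"number"}},"required":["motion"]}

```bash
mkdir -p pics; ls
python3 - <<'E'
from plant import monitor, eyes, ticket
import cv2
s=monitor.read_state(); print(s)
for n in("scene","top"):
    cv2.imwrite(f"pics/{n}0.png",eyes.read_camera(n)[:,:,::-1]); m=eyes.camera_model(n); print(n,m)
E
```

```text
pics
{'t': 0.0, 'q': array([-1.31438025e+00,  1.31145555e-01,  1.48930430e+00,  8.80434531e-06,
        1.52297218e+00, -8.53693088e-02]), 'dq': array([ 0.00115696,  0.00044127, -0.00064257, -0.00083161,  0.00067711,
       -0.00104484]), 'joint_torque': array([ 1.21551402e-03, -5.59845042e+01, -4.91755807e+01,  7.67524447e-02,
        3.53056414e-02, -1.49559373e-04]), 'tool_pos': array([ 0.20099781, -0.56472467,  0.21758302]), 'orientation': array([-3.09403338e+00, -5.33955093e-01,  2.31563069e-04]), 'force': array([-1.15522246, -1.18238702, -0.10148749]), 'wrist_torque': array([ 0.00874213,  0.00797834, -0.02389364]), 'opening': 0.09302718186523999}
scene {'mtx': array([[566.64546143,   0.        , 313.260885  ],
       [  0.        , 566.64546143, 238.74455736],
       [  0.        ,   0.        ,   1.        ]]), 'cam_to_world': array([[-0.82752514, -0.32437275,  0.45824062, -0.05242058],
       [-0.56117414,  0.45332223, -0.69251898,  0.5807208 ],
       [ 0.01690362, -0.83022965, -0.55716514,  0.90575867],
       [ 0.        ,  0.        ,  0.        ,  1.        ]])}
top {'mtx': array([[487.55768608,   0.        , 316.42162631],
       [  0.        , 487.55768608, 244.06590207],
       [  0.        ,   0.        ,   1.        ]]), 'cam_to_world': array([[ 0.01337389, -0.98090537,  0.19402525,  0.3607417 ],
       [-0.9998387 , -0.01544517, -0.00916642, -0.37596974],
       [ 0.01198815, -0.19387136, -0.98095371,  1.28545624],
       [ 0.        ,  0.        ,  0.        ,  1.        ]])}
```

View pics/scene0.png

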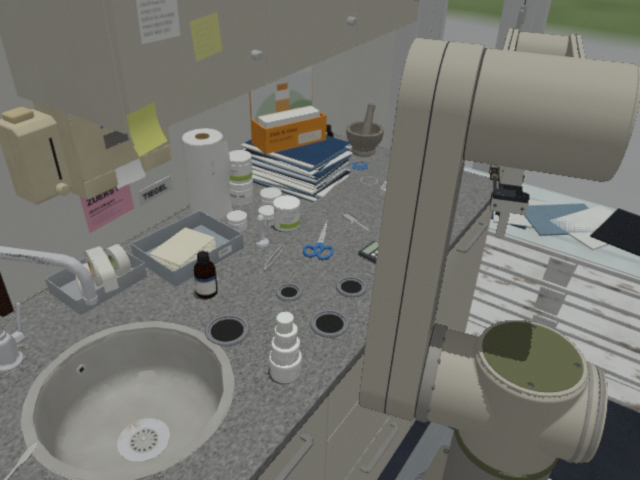

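View pics/top0.png

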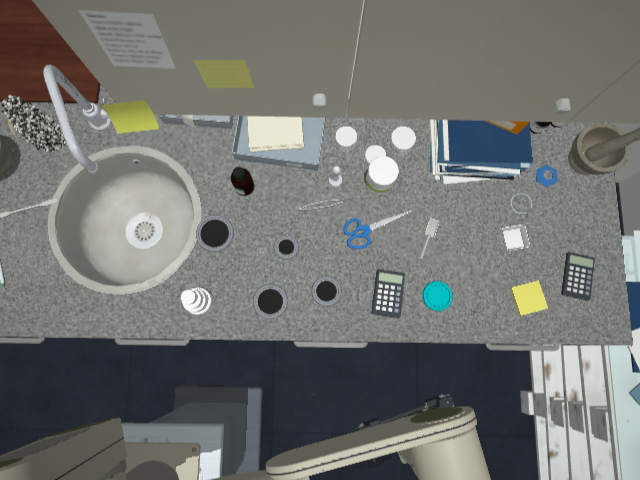

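```bash
python3 - <<'E'
import cv2,numpy as np
a=cv2.imread("pics/top0.png"); b=cv2.imread("pics/scene0.png")
cv2.imwrite("pics/c1.png",cv2.resize(a[205:325,165:350],None,fx=4.2,fy=4.2,interpolation=cv2.INTER_CUBIC))
cv2.imwrite("pics/c2.png",cv2.resize(b[265:395,190:390],None,fx=4,fy=4,interpolation=cv2.INTER_CUBIC))
E
cat > h.py <<'E'
from plant import monitor, eyes, ticket
import cv2,numpy as np
def ray(n,u,v,z):
    m=eyes.camera_model(n);T=m["cam_to_world"]
    d=T[:3,:3]@np.linalg.inv(m["mtx"])@np.array([u,v,1.]);o=T[:3,3]
    return o+d*(z-o[2])/d[2]
def proj(n,P):
    m=eyes.camera_model(n);T=np.linalg.inv(m["cam_to_world"])
    P=np.atleast_2d(P);c=P@T[:3,:3].T+T[:3,3];p=c@m["mtx"].T;return p[:,:2]/p[:,2:]
def circ(c,r,z,n=72):
    t=np.linspace(0,2*np.pi,n);return np.c_[c[0]+r*np.cos(t),c[1]+r*np.sin(t),0*t+z]
E
python3 - <<'E'
from h import *
from scipy.ndimage import label
for n,seeds in(("top",[(215,233),(286,246),(270,301),(326,291)]),("scene",[(227,331),(289,293),(329,323),(351,287)])):
    g=cv2.imread(f"pics/{n}0.png").max(axis=2)
    L,k=label(g<45)
    for u,v in seeds:
        M=L==L[v,u]
        ys,xs=np.nonzero(M)
        # back-project onto z=.008 plane: black area bounded near side by the rim, far side lining to the rim
        P=np.array([ray(n,x,y,.008)[:2] for x,y in zip(xs,ys)])
        (cx,cy),r=cv2.minEnclosingCircle(P.astype(np.float32)*1000)
        print(n,u,v,"px",M.sum(),P.mean(0).round(4),"enc",cx,cy,r)
E
```

```text
top 215 233 px 545 [ 0.64   -0.1137] enc 640.2002563476562 -113.52222442626953 35.63848114013672
top 286 246 px 157 [ 0.6054 -0.306 ] enc 605.4418334960938 -305.8444519042969 18.973663330078125
top 270 301 px 436 [ 0.4602 -0.2681] enc 460.04888916015625 -268.0921325683594 30.76671600341797
top 326 291 px 277 [ 0.4892 -0.4143] enc 488.8739318847656 -414.3028259277344 24.677730560302734
scene 227 331 px 510 [ 0.6373 -0.1107] enc 637.3609008789062 -110.97866821289062 35.145668029785156
scene 289 293 px 96 [ 0.6037 -0.3038] enc 603.71142578125 -303.72796630859375 17.324954986572266
scene 329 323 px 350 [ 0.4578 -0.2649] enc 458.0044250488281 -265.42657470703125 30.1104793548584
scene 351 287 px 165 [ 0.4875 -0.4117] enc 487.24169921875 -411.4974365234375 23.70721435546875
```

View pics/c1.png

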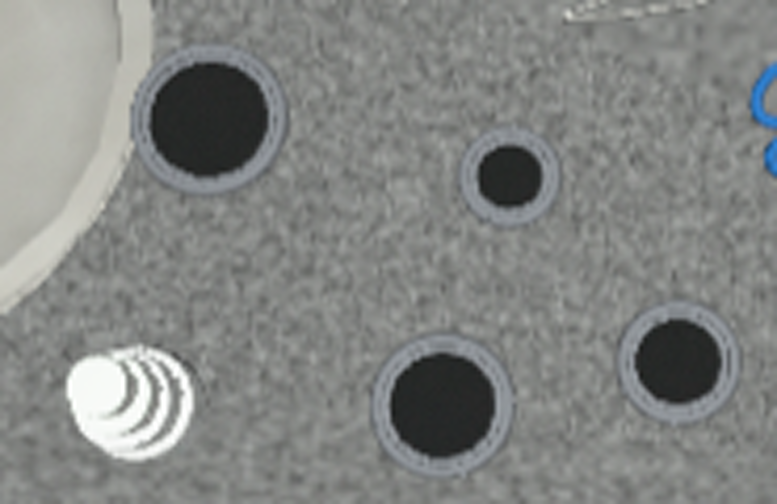

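View pics/c2.png

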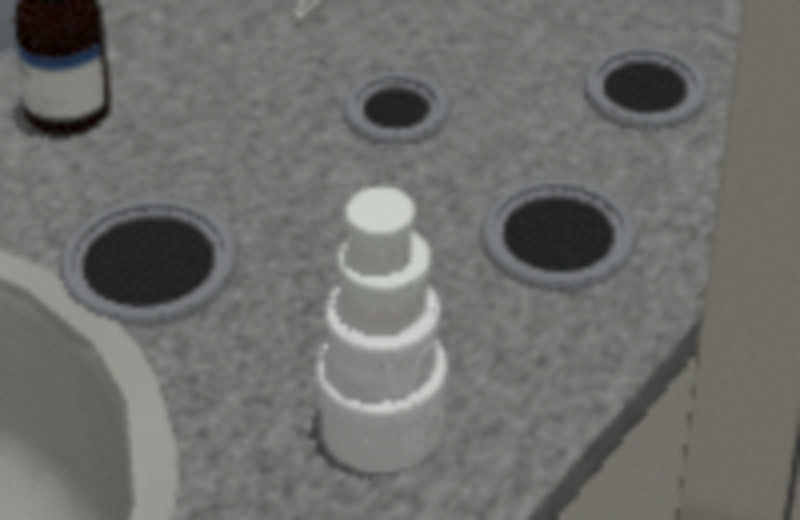

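```bash
cat > fit.py <<'E'
from h import *
from scipy.optimize import minimize
D=[68,58,46,34];H=[50,40,34,30];B=np.cumsum([0]+H)
def model(n,p,sc=4,roi=None):
    x0,y0,w,h=roi;img=np.zeros((h*sc,w*sc),np.uint8)
    for i in range(4):
        c=p[2*i:2*i+2];z0,z1=B[i]/1e3,B[i+1]/1e3
        P=np.r_[circ(c,(D[i]-1.5)/2e3,z0,40),circ(c,D[i]/2e3,z1,40)]
        q=((proj(n,P)+.5-[x0,y0])*sc*16).astype(np.int32)
        cv2.fillConvexPoly(img,cv2.convexHull(q),255,shift=4)
    return cv2.resize(img,(w,h),interpolation=cv2.INTER_AREA).astype(float)/255
R={"top":(172,280,48,42),"scene":(258,305,54,84)}
M={}
for n,(x,y,w,h) in R.items():
    g=cv2.imread(f"pics/{n}0.png")[y:y+h,x:x+w].min(2).astype(float)
    M[n]=np.clip((g-125)/(60),0,1) 
    m=(M[n]>.5).astype(np.uint8); m=cv2.morphologyEx(m,cv2.MORPH_CLOSE,np.ones((5,5)));M[n]=cv2.GaussianBlur(m.astype(float),(3,3),0)
    cv2.imwrite(f"pics/m_{n}.png",cv2.resize(m*255,None,fx=6,fy=6))
def cost(v,ns):
    e=0
    for n in ns: e+=((cv2.GaussianBlur(model(n,v[:8],roi=R[n]),(3,3),0)-M[n])**2).sum()
    c=v[:8].reshape(4,2); return e+np.sum((np.diff(c,axis=0)/.004)**2)
for ns in(["top"],["scene"],["top","scene"]):
    p0=np.tile([.45,-.08],4)
    for k in range(3):
        S=np.vstack([p0]+[p0+np.eye(8)[i]*.004 for i in range(8)]) if k else np.vstack([p0]+[p0+np.tile([.02,0],4),p0+np.tile([0,.02],4)]+[p0+np.eye(8)[i]*.006 for i in range(6)])
        r=minimize(cost,p0,args=(ns,),method="Nelder-Mead",options=dict(initial_simplex=S,maxiter=1500,xatol=1e-5,fatol=1e-3));p0=r.x
    print(ns,r.fun.round(2),r.x.reshape(4,2).round(4).tolist())
p=r.x
C={84:(.6388,-.1123),50:(.6046,-.3048),74:(.459,-.2667),62:(.488,-.413)}
F={84:102,74:92,62:80,50:68}
for n,(x,y,w,h),s in(("top",(165,205,185,120),4),("scene",(190,265,200,130),4)):
    im=cv2.resize(cv2.imread(f"pics/{n}0.png")[y:y+h,x:x+w],None,fx=s,fy=s,interpolation=cv2.INTER_CUBIC)
    def dr(P,col): cv2.polylines(im,[((proj(n,P)+.5-[x,y])*s).astype(np.int32)],True,col,1)
    for k,c in C.items(): dr(circ(c,F[k]/2e3,0),(0,0,255));dr(circ(c,k/2e3,.008),(0,255,0))
    for i in range(4): dr(circ(p[2*i:2*i+2],D[i]/2e3,B[i+1]/1e3),(255,0,0))
    cv2.imwrite(f"pics/ov_{n}.png",im)
E
python3 fit.py
```

```text
Traceback (most recent call last):
  File "fit.py", line 27, in <module>
    r=minimize(cost,p0,args=(ns,),method="Nelder-Mead",options=dict(initial_simplex=S,maxiter=1500,xatol=1e-5,fatol=1e-3));p0=r.x
  File "fit.py", line 21, in cost
    for n in ns: e+=((cv2.GaussianBlur(model(n,v[:8],roi=R[n]),(3,3),0)-M[n])**2).sum()
                                       ~~~~~^^^^^^^^^^^^^^^^^^
  File "fit.py", line 9, in model
    q=((proj(n,P)+.5-[x0,y0])*sc*16).astype(np.int32)
        ~~~~^^^^^
  File "h.py", line 8, in proj
    m=eyes.camera_model(n);T=np.linalg.inv(m["cam_to_world"])
ValueError: time passes only in moves, steps and waits
```

Too many camera_model calls; I'll cache the calibration.

```bash
python3 - <<'E'
s=open('h.py').read().replace("eyes.camera_model(n)","cm(n)")
s=s.replace("def ray","_c={}\ndef cm(n):\n    if n not in _c:_c[n]=eyes.camera_model(n)\n    return _c[n]\ndef ray",1)
open('h.py','w').write(s)
E
cat h.py | head -8; time python3 fit.py
```

```text
from plant import monitor, eyes, ticket
import cv2,numpy as np
_c={}
def cm(n):
    if n not in _c:_c[n]=eyes.camera_model(n)
    return _c[n]
def ray(n,u,v,z):
    m=cm(n);T=m["cam_to_world"]
['top'] 16.75 [[0.458, -0.0815], [0.4567, -0.0869], [0.457, -0.0891], [0.4571, -0.0905]]
['scene'] 815.55 [[0.4817, -0.1251], [0.4646, -0.1034], [0.4563, -0.0942], [0.456, -0.0924]]
['top', 'scene'] 1241.3 [[0.4579, -0.0918], [0.4541, -0.0893], [0.4534, -0.0904], [0.456, -0.091]]
real	0m3.373s
user	0m3.982s
sys	0m0.112s
```

View pics/m_scene.png

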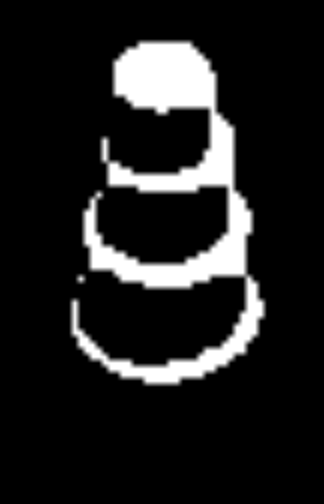

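View pics/ov_scene.png

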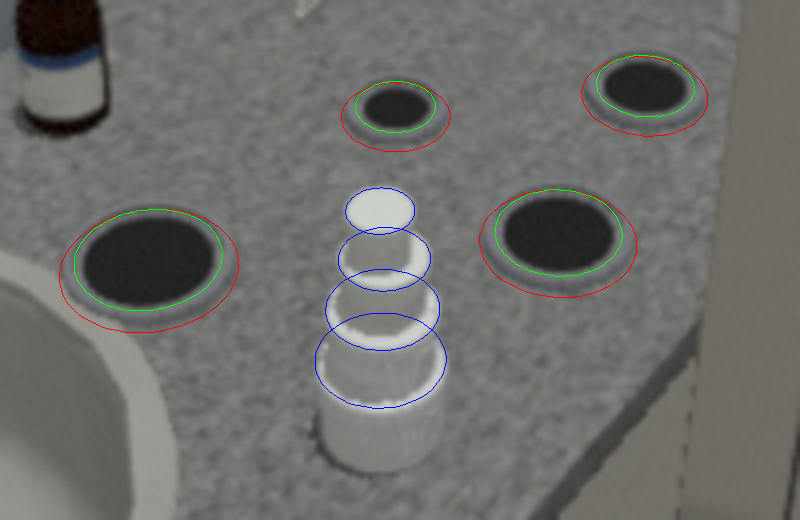

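View pics/ov_top.png

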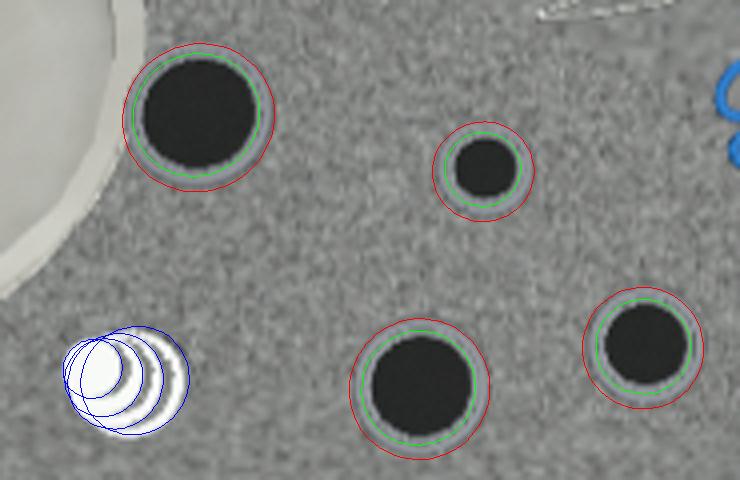

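Run:
```python
from h import *
from scipy.ndimage import label
for n,seeds in(("top",[(215,233),(286,246),(270,301),(326,291)]),("scene",[(227,331),(289,293),(329,323),(351,287)])):
    g=cv2.imread(f"pics/{n}0.png").max(axis=2);L,k=label(g<60)
    for u,v in seeds:
        ys,xs=np.nonzero(L==L[v,u]);P=np.array([ray(n,x,y,.003)[:2] for x,y in zip(xs,ys)]); print(n,u,v,P.mean(0).round(4),((P.max(0)-P.min(0))*1e3).round(0))
p=np.array([[0.4579, -0.0910], [0.457, -0.0905], [0.4565, -0.0905], [0.456, -0.0907]]);D=[68,58,46,34];B=[50,90,124,154]
ims=[]
for n,(x,y,w,h) in(("top",(172,280,50,42)),("scene",(260,305,50,84))):
    s=12 if n=="top" else 7
    im=cv2.resize(cv2.imread(f"pics/{n}0.png")[y:y+h,x:x+w],None,fx=s,fy=s,interpolation=cv2.INTER_CUBIC)
    for i in range(4): cv2.polylines(im,[((proj(n,circ(p[i],D[i]/2e3,B[i]/1e3))+.5-[x,y])*s).astype(np.int32)],True,[(255,0,0),(0,0,255),(0,160,0),(200,0,200)][i],1)
    cv2.imwrite(f"pics/big_{n}.png",im)
```

```text
top 215 233 [ 0.6406 -0.1128] [72. 73.]
top 286 246 [ 0.6063 -0.3062] [36. 38.]
top 270 301 [ 0.4605 -0.2676] [63. 61.]
top 326 291 [ 0.49   -0.4147] [50. 48.]
scene 227 331 [ 0.6411 -0.1142] [70. 72.]
scene 289 293 [ 0.607  -0.3083] [37. 37.]
scene 329 323 [ 0.4609 -0.2694] [61. 62.]
scene 351 287 [ 0.4902 -0.417 ] [48. 48.]
```

View pics/big_top.png

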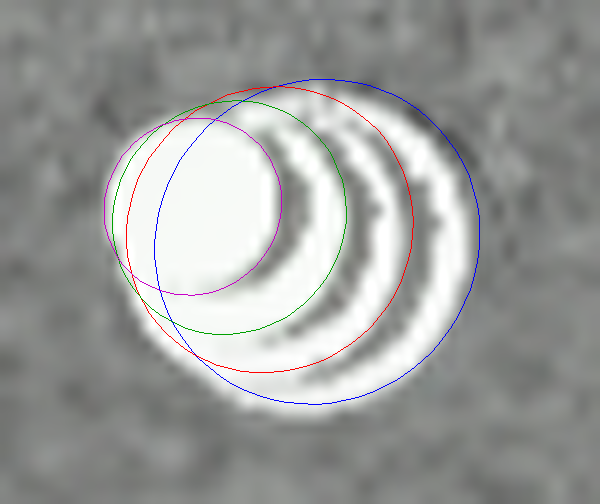

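View pics/big_scene.png

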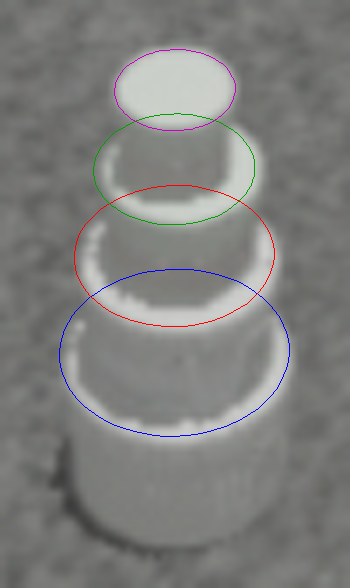

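```bash
cat >> h.py <<'E'
from scipy.spatial.transform import Rotation as Ro
def go(*targets):
    s=monitor.read_state();R=Ro.from_rotvec(s["orientation"]).as_matrix()
    print("t",round(s["t"],2),"pos",s["tool_pos"].round(4),"F",s["force"].round(1),"open",round(s["opening"],4))
    for T in targets: print(T,"->",((np.array(T)-s["tool_pos"])@R).round(4))
E
python3 - <<'E'
from h import *
R=Ro.from_rotvec(monitor.read_state()["orientation"]).as_matrix();print(R.round(3))
print(ray("top",236,192,0),ray("top",241,174,.12),ray("scene",206,292,0))
go((.456,-.089,.25),(.456,-.09,.134))
E
```

```text
[[ 0.942  0.335 -0.   ]
 [ 0.335 -0.942  0.002]
 [ 0.    -0.002 -1.   ]]
[ 0.75693371 -0.16569073  0.        ] [ 0.76705104 -0.19568515  0.12      ] [ 0.77672944 -0.19067076  0.        ]
t 0.1 pos [ 0.201  -0.5648  0.2177] F [-0.4 -0.8  0.7] open 0.0928
(0.456, -0.089, 0.25) -> [ 0.3997 -0.3629 -0.0316]
(0.456, -0.09, 0.134) -> [ 0.3994 -0.3617  0.0844]
```

>>> {"method": "send_rows", "body": {"motion": [[[0.016, -0.015, -0.002], 1], [[0.048, -0.044, -0.005], 3], [[0.088, -0.08, -0.01], 5], [[0.132, -0.12, -0.015], 7], [[0.176, -0.16, -0.02], 9], [[0.22, -0.2, -0.025], 11], [[0.264, -0.24, -0.03], 13], [[0.304, -0.276, -0.031], 15], [[0.34, -0.308, -0.032], 17], [[0.368, -0.334, -0.032], 19], [[0.388, -0.352, -0.032], 19.6], [[0.4, -0.363, -0.032], 19.6]], "jaw": 0.093, "squeeze": 15}}

```text
t: 1.6
tool_pos: [0.4565, -0.088, 0.2503]
orientation: [-3.141, -0.002, 0.001]
force: [-0.4, 0.2, 0.2]
opening: 0.0929
```

Run:
```python
from h import *
cv2.imwrite("pics/s1.png",eyes.read_camera("scene")[:,:,::-1])
cv2.imwrite("pics/t1.png",eyes.read_camera("top")[:,:,::-1])
print(monitor.read_state()["q"].round(2),monitor.read_state()["orientation"].round(3))
go((.456,-.09,.133))
```

```text
[-0.3  -0.25  1.8   0.    1.6   1.27] [-3.141e+00 -3.000e-03  1.000e-03]
t 1.7 pos [ 0.4565 -0.0883  0.2503] F [-0.3 -0.   0.3] open 0.0929
(0.456, -0.09, 0.133) -> [-0.0005  0.0018  0.1173]
```

View pics/s1.png

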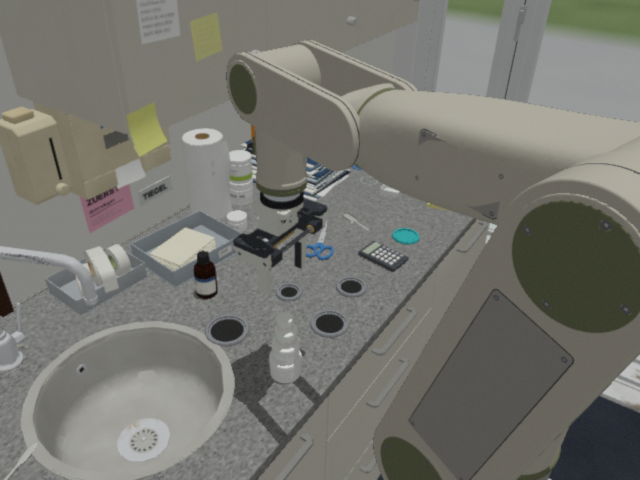

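>>> {"method": "send_rows", "body": {"motion": [[[0, 0.001, 0.01], 0], [[0, 0.002, 0.03], 0], [[0, 0.002, 0.055], 0], [[0, 0.002, 0.08], 0], [[0, 0.002, 0.1], 0], [[0, 0.002, 0.112], 0], [[0, 0.002, 0.117], 0], [[0, 0.002, 0.117], 0]]}}

```text
t: 2.7
tool_pos: [0.4562, -0.0914, 0.1335]
orientation: [-3.142, 0.001, 0.0]
force: [0.7, 0.8, 0.3]
opening: 0.0931
```

>>> {"method": "send_rows", "body": {"motion": [[[0, 0, 0], 0], [[0, 0, 0], 0], [[0, 0, 0], 0], [[0, 0, 0], 0], [[0, 0, 0], 0], [[0, 0, 0], 0], [[0, 0, 0], 0], [[0, 0, 0], 0]], "jaw": 0.02, "squeeze": 12}}

```text
t: 3.7
tool_pos: [0.4563, -0.0912, 0.1336]
orientation: [-3.142, 0.0, 0.0]
force: [0.2, 0.0, -0.6]
opening: 0.0333
```

Run:
```python
from h import *
cv2.imwrite("pics/s2.png",cv2.resize(eyes.read_camera("scene")[200:400,180:400,::-1],None,fx=3,fy=3))
go((.456,-.09,.133))
```

```text
t 3.75 pos [ 0.4563 -0.0912  0.1336] F [-0.5 -0.2 -0.3] open 0.0332
(0.456, -0.09, 0.133) -> [-0.0003 -0.0012  0.0006]
```

View pics/s2.png

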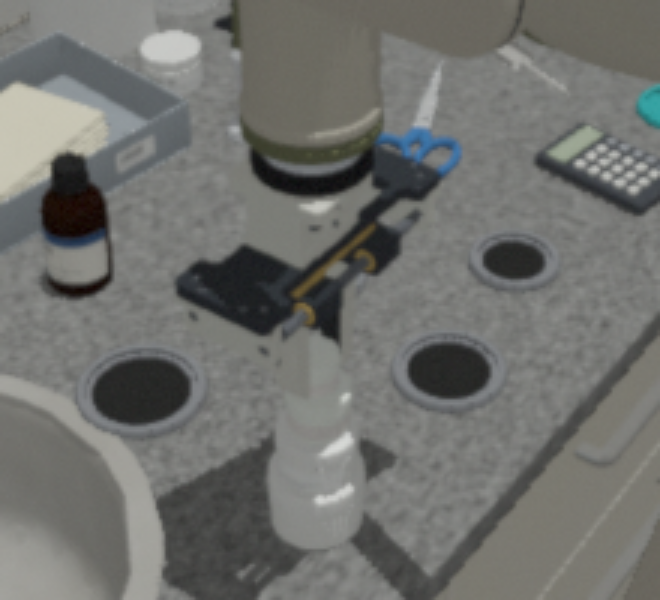

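>>> {"method": "send_rows", "body": {"motion": [[[0, 0, -0.006], 0], [[0, 0, -0.02], 0], [[0, 0, -0.035], 0], [[0.01, 0.014, -0.045], 0], [[0.03, 0.043, -0.05], 0], [[0.055, 0.079, -0.05], 0], [[0.08, 0.115, -0.04], 0], [[0.105, 0.151, -0.02], 0], [[0.127, 0.183, 0.0], 0], [[0.142, 0.204, 0.02], 0], [[0.149, 0.215, 0.04], 0], [[0.15, 0.216, 0.055], 0]]}}

```text
t: 5.25
tool_pos: [0.6066, -0.3081, 0.0784]
orientation: [3.141, -0.002, 0.0]
force: [-0.4, 1.3, -0.2]
opening: 0.0332
```

>>> {"method": "send_rows", "body": {"motion": [[[0, 0, 0.01], 0], [[0, 0, 0.018], 0], [[0, 0, 0.02], 0], [[0, 0, 0.02], 0]]}}

```text
t: 5.75
tool_pos: [0.6065, -0.3071, 0.0592]
orientation: [3.141, -0.0, 0.001]
force: [0.7, -0.2, -0.4]
opening: 0.0332
```

Run:
```python
from h import *
n=5
cv2.imwrite("pics/s3.png",cv2.resize(eyes.read_camera("scene")[240:400,200:400,::-1],None,fx=4,fy=4))
cv2.imwrite("pics/t3.png",cv2.resize(eyes.read_camera("top")[200:330,160:360,::-1],None,fx=4,fy=4))
go((.6066,-.3072,.0126))
```

```text
t 5.85 pos [ 0.6066 -0.3074  0.0595] F [ 0.6 -0.1  0.6] open 0.0335
(0.6066, -0.3072, 0.0126) -> [-0.0001 -0.0002  0.0469]
```

View pics/s3.png

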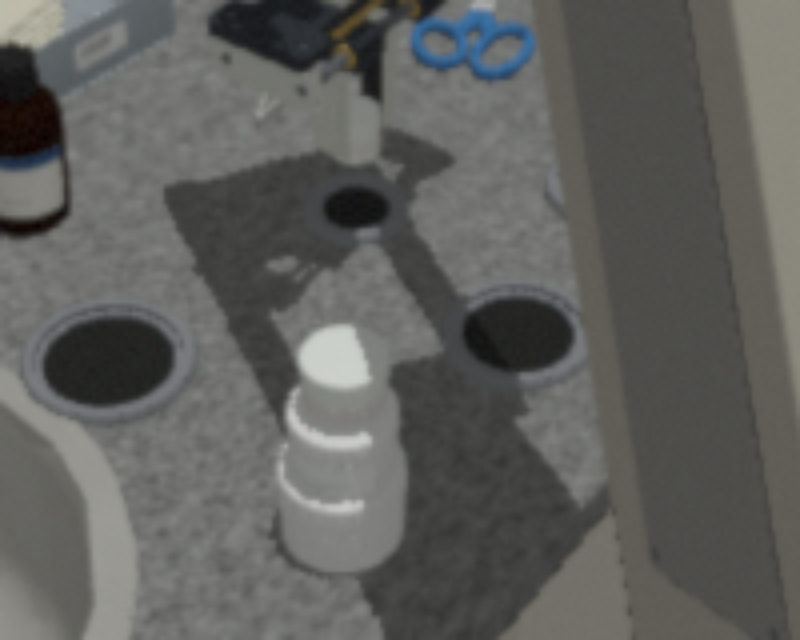

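View pics/t3.png

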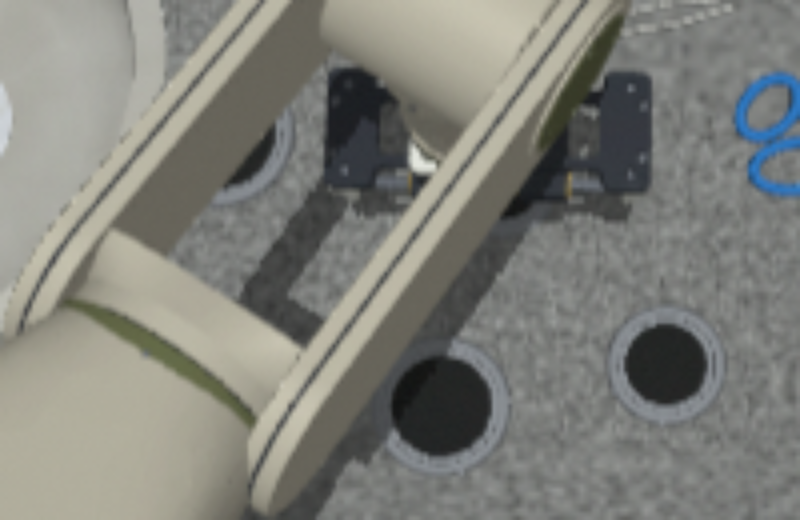

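>>> {"method": "send_rows", "body": {"motion": [[[0, 0, 0.01], 0], [[0, 0, 0.022], 0], [[0, 0, 0.032], 0], [[0, 0, 0.038], 0], [[0, 0, 0.042], 0], [[0, 0, 0.045], 0], [[0, 0, 0.0465], 0], [[0, 0, 0.0465], 0], [[0, 0, 0.0465], 0]]}}

```text
t: 6.98
tool_pos: [0.6066, -0.3074, 0.0128]
orientation: [3.141, -0.0, 0.001]
force: [-1.4, 1.6, 2.9]
opening: 0.0336
```

Run:
```python
from h import *
a=eyes.read_camera("scene")[:,:,::-1].copy();cv2.imwrite("pics/s4r.png",a)
a=cv2.resize(a[230:320,240:340],None,fx=7,fy=7,interpolation=cv2.INTER_CUBIC)
for r,z in((.017,.033),(.017,.003)): cv2.polylines(a,[((proj("scene",circ((.6066,-.3072),r,z))+.5-[240,230])*7).astype(np.int32)],True,(0,0,255),1)
cv2.imwrite("pics/s4.png",a)
go((.6066,-.3072,.0126))
```

```text
t 7.03 pos [ 0.6066 -0.3074  0.0127] F [-1.2  0.6  4.4] open 0.033
(0.6066, -0.3072, 0.0126) -> [ 0.     -0.0002  0.0001]
```

View pics/s4.png

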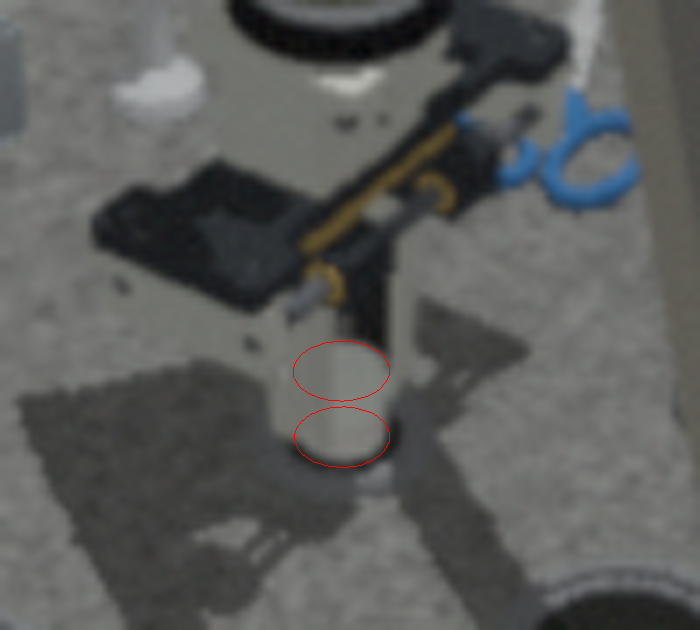

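>>> {"method": "send_rows", "body": {"motion": [[[0, 0, 0], 0], [[0, 0, 0], 0], [[0, 0, 0], 0], [[0, 0, 0], 0], [[0, 0, -0.01], 0], [[0, 0, -0.03], 0], [[0, 0, -0.06], 0], [[0, 0, -0.1], 0], [[0, 0, -0.14], 0], [[0, 0, -0.17], 0], [[0, 0, -0.18], 0]], "jaw": 0.093}}

```text
t: 8.4
tool_pos: [0.6078, -0.3082, 0.197]
orientation: [3.138, -0.0, 0.009]
force: [0.3, -0.5, 0.8]
opening: 0.0927
```

Run:
```python
from h import *
a=eyes.read_camera("scene")[:,:,::-1].copy();cv2.imwrite("pics/s5r.png",a)
P=[((.6066,-.3072),.017,.033),((.456,-.089),.034,.05),((.456,-.089),.029,.09),((.456,-.09),.023,.124)]
b=a[240:400,200:360];b=cv2.resize(b,None,fx=4,fy=4,interpolation=cv2.INTER_CUBIC)
for c,r,z in P: cv2.polylines(b,[((proj("scene",circ(c,r,z))+.5-[200,240])*4).astype(np.int32)],True,(0,0,255),1)
cv2.imwrite("pics/s5.png",b)
go((.456,-.09,.17))
```

```text
t 8.45 pos [ 0.6076 -0.3081  0.1966] F [ 0.5 -0.1  1. ] open 0.0928
(0.456, -0.09, 0.17) -> [-0.1518 -0.2181  0.0252]
```

View pics/s5.png

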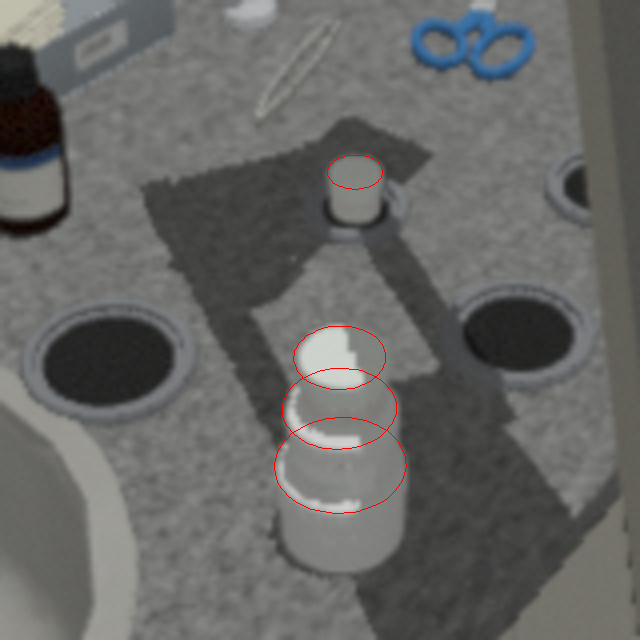

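>>> {"method": "send_rows", "body": {"motion": [[[-0.006, -0.009, 0], 0], [[-0.021, -0.03, 0], 0], [[-0.045, -0.065, 0], 0], [[-0.075, -0.108, 0], 0], [[-0.106, -0.152, 0], 0], [[-0.13, -0.187, 0], 0], [[-0.145, -0.208, 0.01], 0], [[-0.151, -0.217, 0.024], 0], [[-0.151, -0.217, 0.04], 0], [[-0.151, -0.217, 0.06], 0], [[-0.151, -0.217, 0.075], 0], [[-0.151, -0.217, 0.08], 0]]}}

```text
t: 9.95
tool_pos: [0.4545, -0.0904, 0.1102]
orientation: [-3.141, 0.001, 0.004]
force: [0.4, -0.5, 0.3]
opening: 0.093
```

Run:
```python
from h import *
go((.4555,-.09,.1))
```

```text
t 9.95 pos [ 0.4545 -0.0904  0.1102] F [ 0.4 -0.5  0.3] open 0.093
(0.4555, -0.09, 0.1) -> [ 0.001  -0.0004  0.0102]
```

>>> {"method": "send_rows", "body": {"motion": [[[0.001, 0, 0.007], 0], [[0.001, 0, 0.011], 0], [[0.001, 0, 0.011], 0]]}}

```text
t: 10.32
tool_pos: [0.4564, -0.0902, 0.1011]
orientation: [-3.142, 0.0, 0.0]
force: [-0.2, 1.2, 0.8]
opening: 0.0934
```

>>> {"method": "send_rows", "body": {"motion": [[[0, 0, 0], 0], [[0, 0, 0], 0], [[0, 0, 0], 0], [[0, 0, 0], 0], [[0, 0, 0], 0], [[0, 0, 0], 0], [[0, 0, 0], 0], [[0, 0, 0], 0]], "jaw": 0.03, "squeeze": 15}}

```text
t: 11.32
tool_pos: [0.4563, -0.0902, 0.1012]
orientation: [3.142, -0.0, 0.0]
force: [0.8, 0.4, 0.2]
opening: 0.0453
```

Run:
```python
from h import *
go((.4555,-.09,.1),(.4901,-.4158,.1),(.4901,-.4158,.013))
```

```text
t 11.32 pos [ 0.4563 -0.0902  0.1012] F [0.8 0.4 0.2] open 0.0453
(0.4555, -0.09, 0.1) -> [-0.0009 -0.0002  0.0012]
(0.4901, -0.4158, 0.1) -> [0.0339 0.3255 0.0012]
(0.4901, -0.4158, 0.013) -> [0.0338 0.3255 0.0882]
```

>>> {"method": "send_rows", "body": {"motion": [[[0, 0, -0.006], 0], [[0, 0, -0.02], 0], [[0, 0.008, -0.032], 0], [[0.004, 0.033, -0.04], 0], [[0.008, 0.075, -0.04], 0], [[0.013, 0.125, -0.035], 0], [[0.018, 0.175, -0.025], 0], [[0.023, 0.225, -0.01], 0], [[0.028, 0.27, 0.01], 0], [[0.032, 0.305, 0.03], 0], [[0.034, 0.321, 0.045], 0], [[0.034, 0.3255, 0.052], 0]]}}

```text
t: 12.82
tool_pos: [0.4896, -0.417, 0.0487]
orientation: [-3.141, 0.003, 0.001]
force: [-0.3, 1.4, -0.8]
opening: 0.0453
```

>>> {"method": "send_rows", "body": {"motion": [[[0, 0, 0.008], 0], [[0, 0, 0.016], 0], [[0, 0, 0.022], 0], [[0, 0, 0.023], 0], [[0, 0, 0.023], 0]]}}

```text
t: 13.45
tool_pos: [0.4904, -0.4156, 0.0264]
orientation: [3.141, 0.0, 0.0]
force: [-0.2, 0.1, -0.1]
opening: 0.0452
```

Run:
```python
from h import *
go((.4901,-.4158,.0142))
a=eyes.read_camera("scene")[:,:,::-1].copy();cv2.imwrite("pics/s6r.png",a)
z=monitor.read_state()["tool_pos"][2]-.0112
a=cv2.resize(a[230:390,250:410],None,fx=4,fy=4,interpolation=cv2.INTER_CUBIC)
for r,z in((.023,z),(.031,.008)): cv2.polylines(a,[((proj("scene",circ((.4901,-.4158),r,z))+.5-[250,230])*4).astype(np.int32)],True,(0,0,255),1)
cv2.imwrite("pics/s6.png",a)
```

```text
t 13.45 pos [ 0.4904 -0.4156  0.0264] F [-0.2  0.1 -0.1] open 0.0452
(0.4901, -0.4158, 0.0142) -> [-0.0003  0.0002  0.0122]
```

View pics/s6.png

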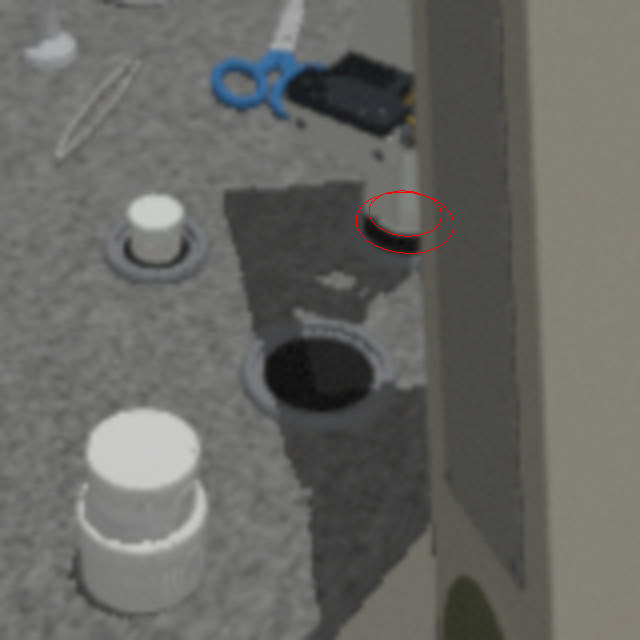

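>>> {"method": "send_rows", "body": {"motion": [[[0, 0, 0.005], 0], [[0, 0, 0.009], 0], [[0, 0, 0.0115], 0], [[0, 0, 0.0125], 0], [[0, 0, 0.0125], 0], [[0, 0, 0.0125], 0]]}}

```text
t: 14.25
tool_pos: [0.4901, -0.4156, 0.0143]
orientation: [-3.141, 0.001, 0.001]
force: [-3.5, 3.4, 6.2]
opening: 0.0453
```

>>> {"method": "send_rows", "body": {"motion": [[[0, 0, 0], 0], [[0, 0, 0], 0], [[0, 0, 0], 0], [[0, 0, 0], 0], [[0, 0, -0.01], 0], [[0, 0, -0.03], 0], [[0, 0, -0.06], 0], [[0, 0, -0.09], 0], [[0, 0, -0.11], 0], [[0, 0, -0.12], 0]], "jaw": 0.093}}

```text
t: 15.5
tool_pos: [0.4909, -0.4164, 0.136]
orientation: [3.14, -0.0, 0.003]
force: [-0.4, -0.9, 0.8]
opening: 0.093
```

Run:
```python
from h import *
go((.456,-.09,.12),(.456,-.09,.066))
a=eyes.read_camera("top")[:,:,::-1].copy()
a=cv2.resize(a[200:330,160:360],None,fx=4,fy=4,interpolation=cv2.INTER_CUBIC)
for c,r,z in (((.4901,-.4158),.023,.037),((.6066,-.3072),.017,.033),((.456,-.09),.029,.09),((.456,-.09),.034,.05)): cv2.polylines(a,[((proj("top",circ(c,r,z))+.5-[160,200])*4).astype(np.int32)],True,(0,0,255),1)
cv2.imwrite("pics/t7.png",a)
```

```text
t 15.5 pos [ 0.4909 -0.4164  0.136 ] F [-0.4 -0.9  0.8] open 0.093
(0.456, -0.09, 0.12) -> [-0.035  -0.3264  0.0153]
(0.456, -0.09, 0.066) -> [-0.0351 -0.3265  0.0693]
```

View pics/t7.png

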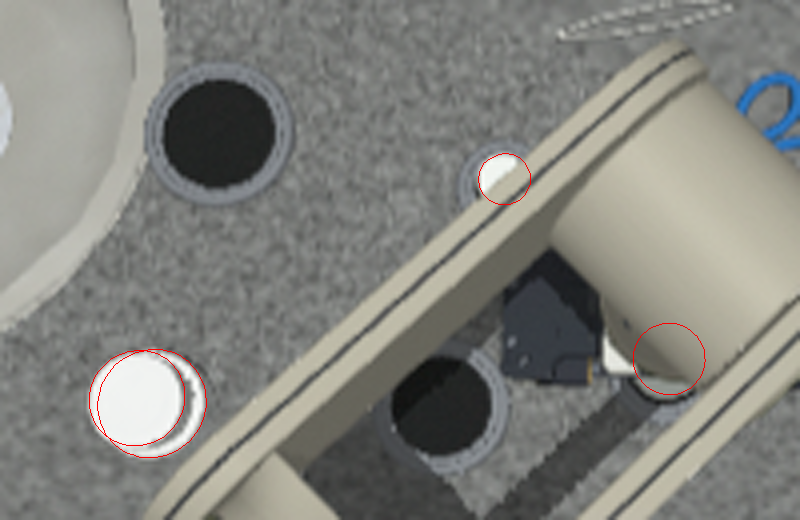

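>>> {"method": "send_rows", "body": {"motion": [[[-0.001, -0.01, 0], 0], [[-0.004, -0.035, 0], 0], [[-0.008, -0.075, 0], 0], [[-0.013, -0.125, 0], 0], [[-0.019, -0.175, 0], 0], [[-0.025, -0.225, 0], 0], [[-0.03, -0.27, 0], 0], [[-0.034, -0.305, 0], 0], [[-0.035, -0.322, 0], 0], [[-0.035, -0.3264, 0.01], 0], [[-0.035, -0.3264, 0.03], 0], [[-0.035, -0.3264, 0.05], 0]]}}

```text
t: 17.05
tool_pos: [0.4551, -0.0902, 0.0822]
orientation: [3.141, -0.002, -0.001]
force: [-0.1, -0.9, 0.3]
opening: 0.093
```

Run:
```python
from h import *
go((.456,-.09,.065))
```

```text
t 17.05 pos [ 0.4551 -0.0902  0.0822] F [-0.1 -0.9  0.3] open 0.093
(0.456, -0.09, 0.065) -> [ 0.0009 -0.0002  0.0172]
```

>>> {"method": "send_rows", "body": {"motion": [[[0.001, 0, 0.008], 0], [[0.001, 0, 0.015], 0], [[0.001, 0, 0.019], 0], [[0.001, 0, 0.019], 0]]}}

```text
t: 17.55
tool_pos: [0.4564, -0.0894, 0.0647]
orientation: [3.142, -0.001, 0.0]
force: [0.4, -0.5, -0.2]
opening: 0.0933
```

>>> {"method": "send_rows", "body": {"motion": [[[0, 0, 0], 0], [[0, 0, 0], 0], [[0, 0, 0], 0], [[0, 0, 0], 0], [[0, 0, 0], 0], [[0, 0, 0], 0], [[0, 0, 0], 0]], "jaw": 0.04, "squeeze": 18}}

```text
t: 18.42
tool_pos: [0.4564, -0.0894, 0.0648]
orientation: [3.142, -0.001, 0.0]
force: [0.2, -0.1, 1.9]
opening: 0.0575
```

Run:
```python
from h import *
go((.4607,-.2685,.065))
```

```text
t 18.43 pos [ 0.4564 -0.0894  0.0648] F [ 0.2 -0.1  1.9] open 0.0575
(0.4607, -0.2685, 0.065) -> [ 0.0043  0.1791 -0.0002]
```

>>> {"method": "send_rows", "body": {"motion": [[[0, 0, -0.006], 0], [[0, 0, -0.02], 0], [[0, 0.006, -0.032], 0], [[0.001, 0.024, -0.036], 0], [[0.002, 0.055, -0.036], 0], [[0.003, 0.09, -0.036], 0], [[0.003, 0.125, -0.03], 0], [[0.004, 0.153, -0.015], 0], [[0.004, 0.171, 0.0], 0], [[0.004, 0.179, 0.015], 0], [[0.004, 0.179, 0.028], 0], [[0.004, 0.179, 0.035], 0]]}}

```text
t: 19.92
tool_pos: [0.4597, -0.2675, 0.0285]
orientation: [-3.14, 0.0, 0.002]
force: [-0.3, 0.3, -0.9]
opening: 0.058
```

>>> {"method": "send_rows", "body": {"motion": [[[0, 0, 0], 0], [[0, 0, 0], 0]]}}

```text
t: 20.18
tool_pos: [0.4608, -0.2681, 0.0302]
orientation: [3.141, 0.001, 0.001]
force: [0.8, -0.5, -2.0]
opening: 0.0579
```

Run:
```python
from h import *
go((.4607,-.2685,.0178))
a=eyes.read_camera("scene")[:,:,::-1].copy()
z=monitor.read_state()["tool_pos"][2]-.0148
a=cv2.resize(a[250:400,220:400],None,fx=4,fy=4,interpolation=cv2.INTER_CUBIC)
for r,z in((.029,z),(.029,z+.04),(.037,.008)): cv2.polylines(a,[((proj("scene",circ((.4607,-.2685),r,z))+.5-[220,250])*4).astype(np.int32)],True,(0,0,255),1)
cv2.imwrite("pics/s8.png",a)
```

```text
t 20.18 pos [ 0.4608 -0.2681  0.0302] F [ 0.8 -0.5 -2. ] open 0.0579
(0.4607, -0.2685, 0.0178) -> [-0.0001  0.0004  0.0124]
```

View pics/s8.png

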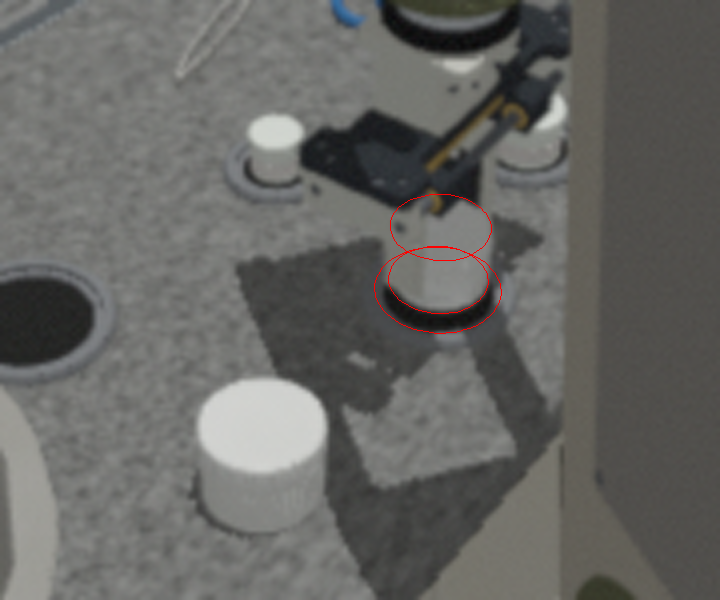

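>>> {"method": "send_rows", "body": {"motion": [[[0, 0, 0.005], 0], [[0, 0, 0.009], 0], [[0, 0, 0.0115], 0], [[0, 0, 0.0125], 0], [[0, 0, 0.0125], 0], [[0, 0, 0.0125], 0]]}}

```text
t: 20.98
tool_pos: [0.4601, -0.2682, 0.0178]
orientation: [-3.141, 0.0, 0.001]
force: [-4.5, 3.2, 8.4]
opening: 0.0579
```

>>> {"method": "send_rows", "body": {"motion": [[[0, 0, 0], 0], [[0, 0, 0], 0], [[0, 0, 0], 0], [[0, 0, 0], 0], [[0, 0, -0.008], 0], [[0, 0, -0.025], 0], [[0, 0, -0.05], 0], [[0, 0, -0.075], 0], [[0, 0, -0.09], 0], [[0, 0, -0.095], 0], [[0, 0, -0.095], 0]], "jaw": 0.093}}

```text
t: 22.35
tool_pos: [0.4602, -0.2683, 0.1121]
orientation: [3.142, -0.0, 0.0]
force: [-0.7, 1.1, -0.1]
opening: 0.0931
```

Run:
```python
from h import *
go((.456,-.09,.1),(.456,-.09,.022))
a=eyes.read_camera("scene")[:,:,::-1].copy()
a=cv2.resize(a[250:400,220:400],None,fx=4,fy=4,interpolation=cv2.INTER_CUBIC)
for c,r,z in(((.4607,-.2685),.029,.043),((.456,-.09),.034,.05)): cv2.polylines(a,[((proj("scene",circ(c,r,z))+.5-[220,250])*4).astype(np.int32)],True,(0,0,255),1)
cv2.imwrite("pics/s9.png",a)
```

```text
t 22.35 pos [ 0.4602 -0.2683  0.1121] F [-0.7  1.1 -0.1] open 0.0931
(0.456, -0.09, 0.1) -> [-0.0043 -0.1783  0.0121]
(0.456, -0.09, 0.022) -> [-0.0043 -0.1783  0.0901]
```

View pics/s9.png

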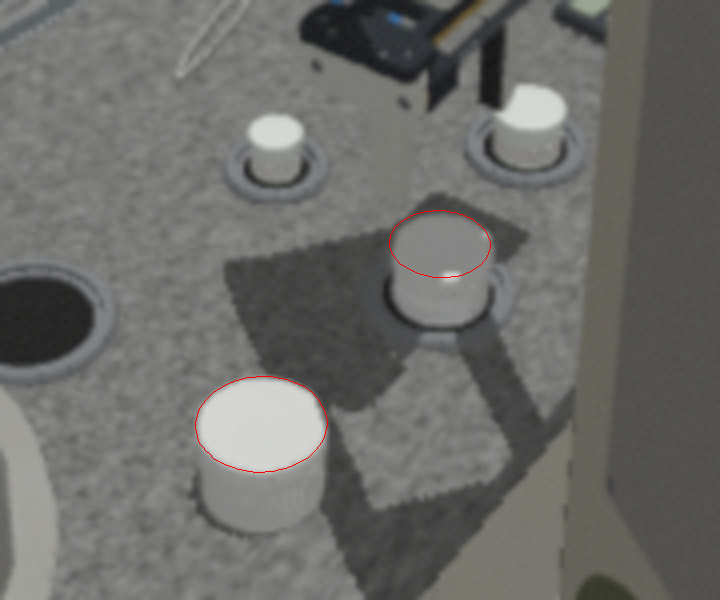

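>>> {"method": "send_rows", "body": {"motion": [[[0, -0.01, 0], 0], [[-0.001, -0.035, 0], 0], [[-0.002, -0.07, 0], 0], [[-0.003, -0.11, 0], 0], [[-0.004, -0.145, 0], 0], [[-0.004, -0.168, 0], 0], [[-0.004, -0.178, 0.003], 0], [[-0.004, -0.178, 0.015], 0], [[-0.004, -0.178, 0.035], 0], [[-0.004, -0.178, 0.06], 0], [[-0.004, -0.178, 0.08], 0], [[-0.004, -0.178, 0.09], 0]]}}

```text
t: 23.9
tool_pos: [0.4549, -0.0907, 0.02]
orientation: [-3.141, 0.002, 0.005]
force: [-0.3, 0.2, 0.4]
opening: 0.093
```

>>> {"method": "send_rows", "body": {"motion": [[[0, 0, 0], 0], [[0, 0, 0], 0]]}}

```text
t: 24.15
tool_pos: [0.4569, -0.0907, 0.0227]
orientation: [3.141, -0.001, 0.001]
force: [-0.2, -0.0, 0.4]
opening: 0.0933
```

>>> {"method": "send_rows", "body": {"motion": [[[0, 0, 0], 0], [[0, 0, 0], 0], [[0, 0, 0], 0], [[0, 0, 0], 0], [[0, 0, 0], 0], [[0, 0, 0], 0]], "jaw": 0.05, "squeeze": 25}}

```text
t: 24.9
tool_pos: [0.4566, -0.0903, 0.0225]
orientation: [3.142, -0.0, 0.001]
force: [0.1, 0.1, 4.0]
opening: 0.0683
```

Run:
```python
from h import *
go((.6408,-.1135,.025))
```

```text
t 24.9 pos [ 0.4566 -0.0903  0.0225] F [0.1 0.1 4. ] open 0.0683
(0.6408, -0.1135, 0.025) -> [ 0.1842  0.0231 -0.0024]
```

>>> {"method": "send_rows", "body": {"motion": [[[0, 0, -0.006], 0], [[0, 0, -0.018], 0], [[0.006, 0.001, -0.03], 0], [[0.024, 0.003, -0.036], 0], [[0.055, 0.007, -0.036], 0], [[0.09, 0.011, -0.036], 0], [[0.125, 0.016, -0.036], 0], [[0.155, 0.02, -0.034], 0], [[0.175, 0.022, -0.029], 0], [[0.184, 0.023, -0.022], 0], [[0.184, 0.023, -0.017], 0], [[0.184, 0.023, -0.015], 0]]}}

```text
t: 26.4
tool_pos: [0.6392, -0.1132, 0.0364]
orientation: [-3.141, 0.0, 0.002]
force: [0.2, 0.0, -1.5]
opening: 0.0679
```

>>> {"method": "send_rows", "body": {"motion": [[[0, 0, 0], 0], [[0, 0, 0], 0]]}}

```text
t: 26.65
tool_pos: [0.6402, -0.1134, 0.0376]
orientation: [3.141, -0.001, 0.001]
force: [-0.3, -1.0, -0.5]
opening: 0.0681
```

Run:
```python
from h import *
go((.6408,-.1135,.0255))
a=eyes.read_camera("scene")[:,:,::-1].copy()
z=monitor.read_state()["tool_pos"][2]-.0225
a=cv2.resize(a[240:390,150:330],None,fx=4,fy=4,interpolation=cv2.INTER_CUBIC)
for r,z in((.034,z),(.034,z+.05),(.042,.008)): cv2.polylines(a,[((proj("scene",circ((.6408,-.1135),r,z))+.5-[150,240])*4).astype(np.int32)],True,(0,0,255),1)
cv2.imwrite("pics/s10.png",a)
```

```text
t 26.65 pos [ 0.6402 -0.1134  0.0376] F [-0.3 -1.  -0.5] open 0.0681
(0.6408, -0.1135, 0.0255) -> [0.0006 0.0001 0.0121]
```

View pics/s10.png

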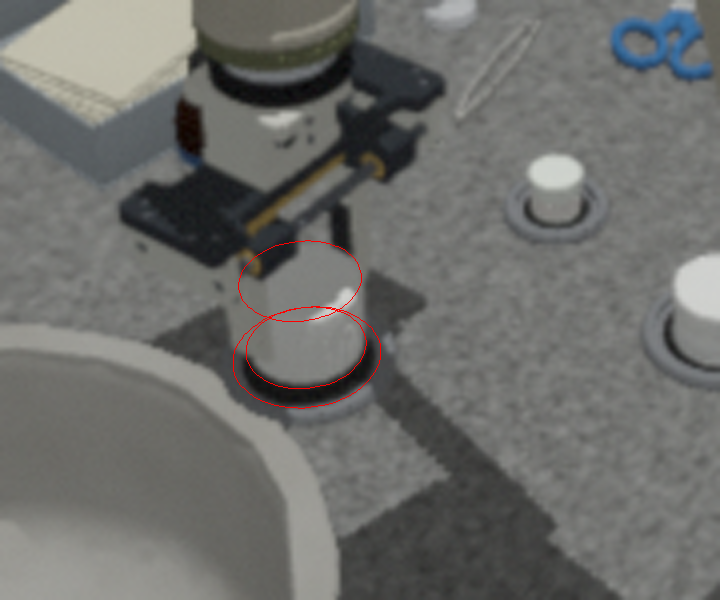

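>>> {"method": "send_rows", "body": {"motion": [[[0, 0, 0.005], 0], [[0, 0, 0.009], 0], [[0, 0, 0.011], 0], [[0, 0, 0.0122], 0], [[0, 0, 0.0122], 0], [[0, 0, 0.0122], 0]]}}

```text
t: 27.45
tool_pos: [0.64, -0.1133, 0.0256]
orientation: [-3.141, 0.0, 0.001]
force: [-5.8, 0.8, 6.8]
opening: 0.0682
```

>>> {"method": "send_rows", "body": {"motion": [[[0, 0, 0], 0], [[0, 0, 0], 0], [[0, 0, 0], 0], [[0, 0, 0], 0], [[0, 0, -0.008], 0], [[0, 0, -0.025], 0], [[0, 0, -0.05], 0], [[0, 0, -0.085], 0], [[0, 0, -0.12], 0], [[0, 0, -0.15], 0], [[0, 0, -0.165], 0], [[0, 0, -0.17], 0]], "jaw": 0.093}}

```text
t: 28.95
tool_pos: [0.6408, -0.1135, 0.1965]
orientation: [3.141, -0.0, 0.003]
force: [-0.4, 0.4, -0.4]
opening: 0.0933
```

>>> {"method": "send_rows", "body": {"motion": [[[-0.01, 0, -0.01], 0], [[-0.03, 0, -0.02], 0], [[-0.06, 0, -0.03], 0], [[-0.1, 0, -0.04], 0], [[-0.14, 0, -0.05], 0], [[-0.18, 0, -0.05], 0], [[-0.21, 0, -0.05], 0], [[-0.225, 0, -0.05], 0], [[-0.23, 0, -0.05], 0], [[-0.23, 0, -0.05], 0]]}}

```text
t: 30.2
tool_pos: [0.4101, -0.1132, 0.2446]
orientation: [-3.141, 0.001, 0.0]
force: [0.7, 0.2, -1.1]
opening: 0.0928
```

Run:
```python
from h import *
go()
L=[((.6408,-.1135),.034,.053),((.4607,-.2685),.029,.043),((.4901,-.4158),.023,.037),((.6066,-.3072),.017,.033)]
for n,(x,y,w,h) in(("scene",(190,240,190,140)),("top",(165,200,185,130))):
    a=eyes.read_camera(n)[:,:,::-1].copy();cv2.imwrite(f"pics/{n}11r.png",a)
    a=cv2.resize(a[y:y+h,x:x+w],None,fx=4,fy=4,interpolation=cv2.INTER_CUBIC)
    for c,r,z in L: cv2.polylines(a,[((proj(n,circ(c,r,z))+.5-[x,y])*4).astype(np.int32)],True,(0,0,255),1)
    cv2.imwrite(f"pics/{n}11.png",a)
```

```text
t 30.2 pos [ 0.4101 -0.1132  0.2446] F [ 0.7  0.2 -1.1] open 0.0928
```

View pics/scene11.png

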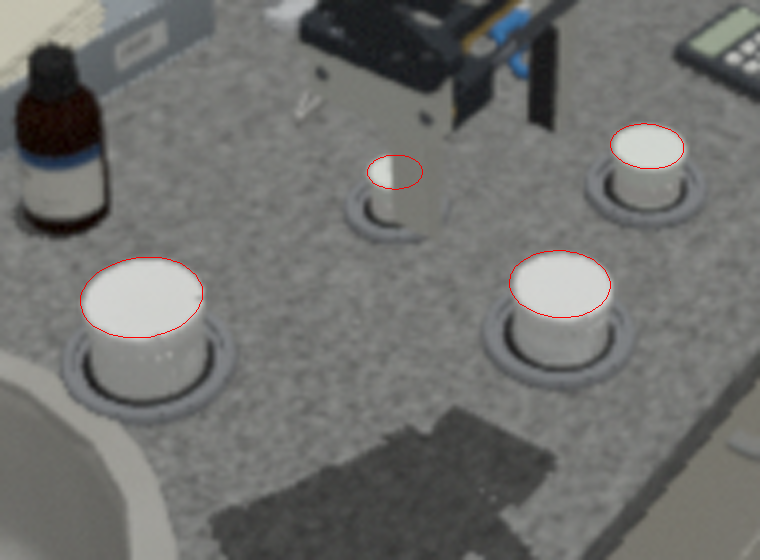

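View pics/top11.png

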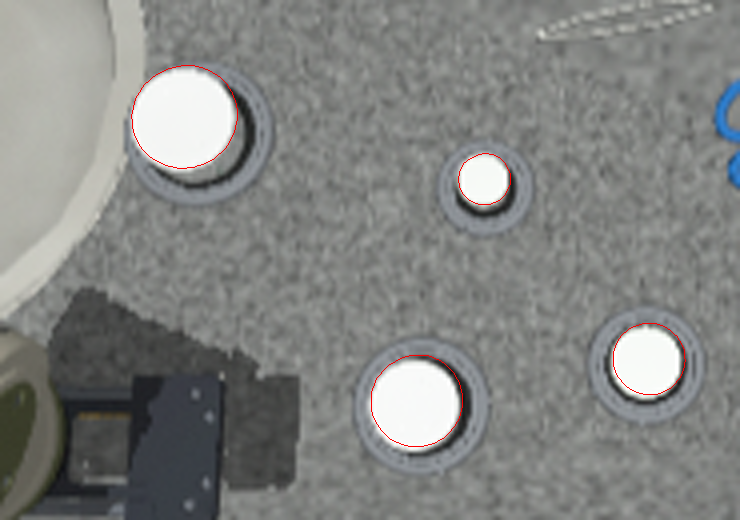

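All four jars sit in their recesses with the lid tops matching the expected outlines at seated height in both views, within about 1–2 mm. The arm is clear, and the bottle and calculator look unmoved.

Run:
```python
from h import *
print(ticket.close_job())
```

```text
the job is handed in; nothing more can be done
None
```

I took the pile apart from the top and set each jar in the holder of its size: 34 mm in the 50, 46 in the 62, 58 in the 74 and 68 in the 84. Each jar was lowered until it touched the floor (about 3–8 N) before I let go. The job was handed in at about 30 s, and closing it gives no verdict.

- **Final check:** in the last pictures from both cameras, the lid tops match the outlines of jars centred, upright and on the recess floor to about 1–2 mm. In the scene view the gripper hid part of the 34 mm jar; the top view showed its lid in full.
- **Other objects:** the arm was clear of everything at hand-in. The brown bottle looked unmoved by eye, as did the part of the calculator in view, but I did not measure either one. I did not touch the turquoise look-alike.
- **Disagreement:** the two cameras differed by up to about 2 mm on the holder centres, so I used the average. That is well inside the 10 mm limit.

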